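Uncover brass test weights and load the sprung scale to its green band

ROBOT

A 6-joint arm with a two-finger parallel gripper is mounted at the origin on the work surface. World frame = base frame: x ahead of the robot, y to its left, z up, the work surface at z = 0. Lengths are in m, angles in rad, forces in N, time in s.
With the tool pointing down it reaches from about 0.325 to 0.775 m from the base axis. Payload 5.5 kg.
Tool frame: the origin (TCP) lies midway between the tips of the shut fingers; the grasp point (between the pads) lies 19 mm behind it; z points along the fingers, y is the line along which they close (so a half turn about z gives the same grasp; the last joint's range is limited). The gripper opens to 85 mm and grips with 20 to 120 N. Pads are 22 mm wide; open, the fingers measure 114 mm over their backs; the gripper's body (76 mm by 85 mm) begins 54 mm behind the grasp point. The pads swing forward as they close: fully open they stand 13 mm farther back than shut.
Start: joints at [1.221, 0.091, 1.231, -0, 1.82, -0.057], TCP at [0.173, 0.574, 0.197] pointing down, gripper open.
Joint ranges: [-2.87, 2.87], [-0.86, 2.18], [0.17, 2.46], [-1.51, 4.65], [0.06, 2.69], [-2.65, 2.65]. Speed limits (rad/s): [2.57, 2.57, 3.01, 3.14, 3.14, 3.14].

INTERFACE

Orientations are given as a unit quaternion [x, y, z, w].
In Python, from station import env, set_gripper, solve_ik, sensors, viewer, sign_off gives the robot as it stands. Calls block until the motion is done:
- env.move_pose(position, orientation): joint-space move of the TCP to a pose.
- env.line_to(position, vel=0.15, attitude=None, until_force=None): straight line of the TCP; attitude=None keeps the orientation; vel is the mean speed in m/s. With until_force (N) it stops when the force on the tool has changed by that much, and returns True; else False.
- env.set_joints(angles): joint-space move.
- set_gripper(opening): opening from 0.0 (shut) to 1.0 (fully open); the grip force is fixed at half the most; returns when the fingers have stopped.
- env.dwell(seconds).
- solve_ik(position, orientation): joint angles nearest the present ones, or None.
- sensors.observe(): the state.
- viewer.grab_frame(name): name is "scene" or "top" or "wrist"; returns the picture (400x640x3 uint8, red, green, blue); there is no depth.
- viewer.camera_params(name): a dict with "fovy" (degrees; the focal length in pixels is half the picture's height over the tangent of half this angle, whatever the lens; pixels are square), "cx", "cy" (the principal point, pixels), "view" (4x4, takes a point from world to camera coordinates). Camera axes: x right, y up, looking along -z (the intrinsics and any distortion apply to the point x, -y, -z); pixel columns grow to the right and rows downward; lengths in m; the calibration is good to about 2 mm. A picture is of the moment at which its call begins: read the wrist's pose just before it. camera_params takes no time and is no camera call; for the wrist camera it gives the pose at the moment of the call.
A pose or a line that the arm cannot do raises env.MotionError and nothing moves.
- sign_off(): hands the job in; it is judged then, once.
The state is a dict: "time_s": time; "qpos": joint angles; "joint_velocities": joint speeds; "joint_torque": joint torques, N m; "tool_pos": TCP position; "eef_rot": TCP orientation; "force": force on the tool from outside, world axes, zero at the start; "moment": the same for the moment, N m; "finger_gap": opening from 0.0 (shut) to 1.0 (fully open); "gripper_force": force on a finger pad.
Only numpy, scipy, OpenCV 4.12 (cv2) and the standard library are available. Lean on these libraries where they do the work, as an engineer would, in place of code of your own. Each camera call takes 0.05 s, during which the arm holds its last target. There are 200 camera calls.

TASK

Bring the sprung scale up to its check load: lift the orange dust covers off the brass weights, put those covers in the blue parts bin, and set the weights on the pan, without taking off what is already there, until the red pointer settles in the green band. Then swing the red locking lever fully over to the other side. Leave the weights you do not need under their covers and the other things on the bench where they are.

Things in the scene. Friction and masses are not known exactly. Their poses are not given: they have to be found in the camera images.
- pan_top (a point): centre of the upper face of the fixed scale's aluminium pan: 170 mm (x) by 250 mm (y), rim 8 mm high, 130 mm above the bench when empty, sinking straight down on a spring. Room for 2 rows (along x) of 3 castings (along y). On its +x side a white graduated plate 157 mm high stands 20 mm beyond the rim; the scale's steel foot is 300 x 170 mm.
- pan (a joint): how far the pan has sunk from its empty height, in m (0 empty, end stop 0.075), about 0.010 for each casting. The red pointer on the pan's +x side is in the green band of the plate from 0.045 to 0.055: five castings in all, those on the pan at the start included.
- lock (a joint): angle of the scale's red locking lever, in rad: 0 to 0.15 at the start (unlocked, leaning to the scale's -y side), 1.0 fully over to the +y side (locked). It stays where it is left.
- lock_tip (a point): tip of the red locking lever, which is 80 mm long and pivots about an axis parallel to the scale's x; it stands on the scale's base 145 mm from the pan's centre on the near (-x) side. The tip swings from the scale's -y side to its +y side, about 75 mm.
- bin: blue open-topped steel parts bin, fixed, 250 mm (x) by 230 mm (y) outside, 50 mm high, walls and floor 5 mm, with a steel flap on its front (-x) wall. Origin: centre of its underside on the bench.
- plinth1: fixed black plinth 80 x 80 x 12 mm with a grey boss 57 x 57 mm, 8 mm high, on it. Origin: centre of its underside; axes along its edges. A casting stands on the boss and a dust cover stands over it on the plinth.
- cover1: loose orange plastic dust cover, at the start over plinth1: a box open underneath, 68 x 68 mm outside, 74 mm high, walls 3 mm (62 mm inside, 70 mm deep), with a black grip fin on top, 14 mm thick (along its y), 44 mm long (along its x), 24 mm high (98 mm overall); 0.12 kg. Origin: centre of its open underside, z up.
- weight1: weight under cover1, standing on the boss of plinth1 (underside 20 mm above the bench) at the start; brass casting: square body 46 x 46 x 32 mm high with an upright grip fin on top, 14 mm thick (along its y), 36 mm long (along its x), 26 mm high (58 mm overall); 0.5 kg. Origin: centre of its underside, z up.
- plinth2: fixed black plinth 80 x 80 x 12 mm with a grey boss 57 x 57 mm, 8 mm high, on it. Origin: centre of its underside; axes along its edges. A casting stands on the boss and a dust cover stands over it on the plinth.
- cover2: loose orange plastic dust cover, at the start over plinth2: a box open underneath, 68 x 68 mm outside, 74 mm high, walls 3 mm (62 mm inside, 70 mm deep), with a black grip fin on top, 14 mm thick (along its y), 44 mm long (along its x), 24 mm high (98 mm overall); 0.12 kg. Origin: centre of its open underside, z up.
- weight2: weight under cover2, standing on the boss of plinth2 (underside 20 mm above the bench) at the start; brass casting: square body 46 x 46 x 32 mm high with an upright grip fin on top, 14 mm thick (along its y), 36 mm long (along its x), 26 mm high (58 mm overall); 0.5 kg. Origin: centre of its underside, z up.
- plinth3: fixed black plinth 80 x 80 x 12 mm with a grey boss 57 x 57 mm, 8 mm high, on it. Origin: centre of its underside; axes along its edges. A casting stands on the boss and a dust cover stands over it on the plinth.
- cover3: loose orange plastic dust cover, at the start over plinth3: a box open underneath, 68 x 68 mm outside, 74 mm high, walls 3 mm (62 mm inside, 70 mm deep), with a black grip fin on top, 14 mm thick (along its y), 44 mm long (along its x), 24 mm high (98 mm overall); 0.12 kg. Origin: centre of its open underside, z up.
- weight3: weight under cover3, standing on the boss of plinth3 (underside 20 mm above the bench) at the start; brass casting: square body 46 x 46 x 32 mm high with an upright grip fin on top, 14 mm thick (along its y), 36 mm long (along its x), 26 mm high (58 mm overall); 0.5 kg. Origin: centre of its underside, z up.
- plinth4: fixed black plinth 80 x 80 x 12 mm with a grey boss 57 x 57 mm, 8 mm high, on it. Origin: centre of its underside; axes along its edges. A casting stands on the boss and a dust cover stands over it on the plinth.
- cover4: loose orange plastic dust cover, at the start over plinth4: a box open underneath, 68 x 68 mm outside, 74 mm high, walls 3 mm (62 mm inside, 70 mm deep), with a black grip fin on top, 14 mm thick (along its y), 44 mm long (along its x), 24 mm high (98 mm overall); 0.12 kg. Origin: centre of its open underside, z up.
- weight4: weight under cover4, standing on the boss of plinth4 (underside 20 mm above the bench) at the start; brass casting: square body 46 x 46 x 32 mm high with an upright grip fin on top, 14 mm thick (along its y), 36 mm long (along its x), 26 mm high (58 mm overall); 0.5 kg. Origin: centre of its underside, z up.
- ballast1: like the weights, but already on the pan at the start (one or two of the three ballasts are present, the others absent); brass casting: square body 46 x 46 x 32 mm high with an upright grip fin on top, 14 mm thick (along its y), 36 mm long (along its x), 26 mm high (58 mm overall); 0.5 kg. Origin: centre of its underside, z up.
- ballast2: like the weights, but already on the pan at the start (one or two of the three ballasts are present, the others absent); brass casting: square body 46 x 46 x 32 mm high with an upright grip fin on top, 14 mm thick (along its y), 36 mm long (along its x), 26 mm high (58 mm overall); 0.5 kg. Origin: centre of its underside, z up.
- ballast3: like the weights, but already on the pan at the start (one or two of the three ballasts are present, the others absent); brass casting: square body 46 x 46 x 32 mm high with an upright grip fin on top, 14 mm thick (along its y), 36 mm long (along its x), 26 mm high (58 mm overall); 0.5 kg. Origin: centre of its underside, z up.
- bowl: cracked black bakelite compass bowl, 120 mm across, 55 mm high; a bystander, not to be disturbed. Origin: centre of its underside.
- plug: brass vent plug, 44 mm across, 40 mm high; a bystander, not to be disturbed. Origin: centre of its underside.
- stopper: blue rubber stopper, 50 mm across, 40 mm high; a bystander, not to be disturbed. Origin: centre of its underside.
- clamp: plated mounting clamp, 90 mm long, 40 mm high; a bystander, not to be disturbed. Origin: centre of its underside.

How it is judged:
On the way, in this order (a step that is already met when the one before it is completed fails the run):
1. the pan settles with its pointer in the green band while the locking lever is still on its starting side (value of joint pan between 0.045 and 0.055 m and velocity of joint pan between -0.01 and 0.01 m/s and value of joint lock below 0.4 rad), for 0.5 s.
2. the locking lever is swung over with the pan in the green band (value of joint pan between 0.045 and 0.055 m and value of joint lock above 0.8 rad), for 0.2 s.
At the end, for the whole second after the job is handed in: Pan at rest at 0.045 to 0.055 m, lever past 0.8 rad; each weight on the pan with its cover inside the bin, or on its plinth (within 20 mm) under its seated cover (within 8 mm); ballasts still on the pan (all of step 2 and velocity of joint pan between -0.01 and 0.01 m/s and ((x of cover1 in the frame of bin between -0.12 and 0.12 m and y of cover1 in the frame of bin between -0.11 and 0.11 m and z of cover1 in the frame of bin between -0.005 and 0.13 m and x of weight1 in the frame of pan_top between -0.085 and 0.085 m and y of weight1 in the frame of pan_top between -0.125 and 0.125 m and z of weight1 in the frame of pan_top between -0.01 and 0.06 m) or (horizontal distance between cover1 and plinth1 below 0.008 m and z of cover1 in the frame of plinth1 below 0.018 m and angle between cover1's own z axis and vertical below 0.1 rad and horizontal distance between weight1 and plinth1 below 0.02 m)) and linear speed of each of cover1, weight1, cover2, weight2, cover3, weight3, cover4, weight4 below 0.03 m/s and ((x of cover2 in the frame of bin between -0.12 and 0.12 m and y of cover2 in the frame of bin between -0.11 and 0.11 m and z of cover2 in the frame of bin between -0.005 and 0.13 m and x of weight2 in the frame of pan_top between -0.085 and 0.085 m and y of weight2 in the frame of pan_top between -0.125 and 0.125 m and z of weight2 in the frame of pan_top between -0.01 and 0.06 m) or (horizontal distance between cover2 and plinth2 below 0.008 m and z of cover2 in the frame of plinth2 below 0.018 m and angle between cover2's own z axis and vertical below 0.1 rad and horizontal distance between weight2 and plinth2 below 0.02 m)) and ((x of cover3 in the frame of bin between -0.12 and 0.12 m and y of cover3 in the frame of bin between -0.11 and 0.11 m and z of cover3 in the frame of bin between -0.005 and 0.13 m and x of weight3 in the frame of pan_top between -0.085 and 0.085 m and y of weight3 in the frame of pan_top between -0.125 and 0.125 m and z of weight3 in the frame of pan_top between -0.01 and 0.06 m) or (horizontal distance between cover3 and plinth3 below 0.008 m and z of cover3 in the frame of plinth3 below 0.018 m and angle between cover3's own z axis and vertical below 0.1 rad and horizontal distance between weight3 and plinth3 below 0.02 m)) and ((x of cover4 in the frame of bin between -0.12 and 0.12 m and y of cover4 in the frame of bin between -0.11 and 0.11 m and z of cover4 in the frame of bin between -0.005 and 0.13 m and x of weight4 in the frame of pan_top between -0.085 and 0.085 m and y of weight4 in the frame of pan_top between -0.125 and 0.125 m and z of weight4 in the frame of pan_top between -0.01 and 0.06 m) or (horizontal distance between cover4 and plinth4 below 0.008 m and z of cover4 in the frame of plinth4 below 0.018 m and angle between cover4's own z axis and vertical below 0.1 rad and horizontal distance between weight4 and plinth4 below 0.02 m)) and x of ballast1 in the frame of pan_top between -0.085 and 0.085 m and y of ballast1 in the frame of pan_top between -0.125 and 0.125 m and z of ballast1 in the frame of pan_top between -0.01 and 0.06 m and x of ballast2 in the frame of pan_top between -0.085 and 0.085 m and y of ballast2 in the frame of pan_top between -0.125 and 0.125 m and z of ballast2 in the frame of pan_top between -0.01 and 0.06 m and x of ballast3 in the frame of pan_top between -0.085 and 0.085 m and y of ballast3 in the frame of pan_top between -0.125 and 0.125 m and z of ballast3 in the frame of pan_top between -0.01 and 0.06 m); the robot touches nothing.
It fails at once if the bowl is moved more than 30 mm (distance of bowl from where it was at the start of the episode above 0.03 m).
It fails at once if the plug is moved more than 30 mm (distance of plug from where it was at the start of the episode above 0.03 m).
It fails at once if the stopper is moved more than 30 mm (distance of stopper from where it was at the start of the episode above 0.03 m).
It fails at once if the clamp is moved more than 30 mm (distance of clamp from where it was at the start of the episode above 0.03 m).
Of ballast1, ballast2, ballast3 only 1 to 2 are there at a start; the rules pass over those that are not, and their reading is None.
At some moment in a run one of cover1, cover2, cover3, cover4 may be knocked a few centimetres aside while the robot is not near it.
Once in a run the grip may slacken for a moment while it holds something.
It also fails if it takes over 210 s, if anything falls off the work surface, if the arm or the gripper's body presses on something with over 40 N, if the wrist force passes 120 N, or if a joint passes its speed limit or range.

## Working session

There is one attempt and no reset: what is moved stays moved. The work goes in short steps, each a Python script; the robot and the scene stay as the last script left them, time stands still between calls to the robot, and variables do not carry over. Pictures are saved under pics/ and viewed, at most 14 in all, crops included, and the job is handed in when it is done.

```bash
ls; mkdir -p pics
python3 - <<'E'
from station import env, set_gripper, solve_ik, sensors, viewer, sign_off
import cv2
for n in ("scene","top"):
    cv2.imwrite(f"pics/{n}0.png",cv2.cvtColor(viewer.grab_frame(n),cv2.COLOR_RGB2BGR))
for n in ("scene","top","wrist"): print(n,viewer.camera_params(n))
print(sensors.observe())
E
```

```text
pics
scene {'fovy': 42.65911315779661, 'cx': 310.35889639136957, 'cy': 205.4703589956025, 'view': array([[ 0.44611322,  0.89496745,  0.00403139, -0.25953223],
       [-0.65445813,  0.32314774,  0.68356426,  0.32942136],
       [ 0.61046503, -0.30758543,  0.7298792 , -1.73185237],
       [ 0.        ,  0.        ,  0.        ,  1.        ]])}
top {'fovy': 42.047747013894465, 'cx': 307.96985194827676, 'cy': 201.76989427985282, 'view': array([[ 1.66457249e-03, -9.99996120e-01, -2.23362577e-03,
        -9.24649486e-03],
       [ 9.92038212e-01,  1.37004484e-03,  1.25929775e-01,
        -5.96934540e-01],
       [-1.25926226e-01, -2.42546136e-03,  9.92036644e-01,
        -1.58501798e+00],
       [ 0.00000000e+00,  0.00000000e+00,  0.00000000e+00,
         1.00000000e+00]])}
wrist {'fovy': 59.36971009673723, 'cx': 324.30681181706746, 'cy': 200.90271264119548, 'view': array([[ 0.28914639,  0.95728224, -0.00225352, -0.59927296],
       [-0.91914943,  0.27696904, -0.28009369,  0.03651824],
       [-0.26750456,  0.0830594 ,  0.95997002, -0.37911899],
       [ 0.        ,  0.        ,  0.        ,  1.        ]])}
{'time_s': 0.1, 'qpos': array([ 1.22124705e+00,  9.18037688e-02,  1.23176628e+00, -2.89601657e-06,
        1.81981051e+00, -5.67075393e-02]), 'joint_velocities': array([ 4.63672075e-04, -1.56935372e-03, -1.66867419e-03, -8.77773414e-04,
       -1.07690434e-03, -4.25896623e-05]), 'joint_torque': array([ 2.86625815e-03, -4.60218322e+01, -4.19215786e+01, -3.76588275e-05,
        1.06924595e-02,  1.25027984e-05]), 'tool_pos': array([0.17310332, 0.57415748, 0.19635144]), 'eef_rot': array([ 1.45898535e-01,  9.89299155e-01, -8.75857174e-04, -1.78966360e-04]), 'force': array([-0.11581423, -0.43615701, -0.23606573]), 'moment': array([-0.05622871, -0.00077324,  0.01471367]), 'gripper_force': 0.0, 'finger_gap': 1.0009067959896665}
```

View pics/top0.png

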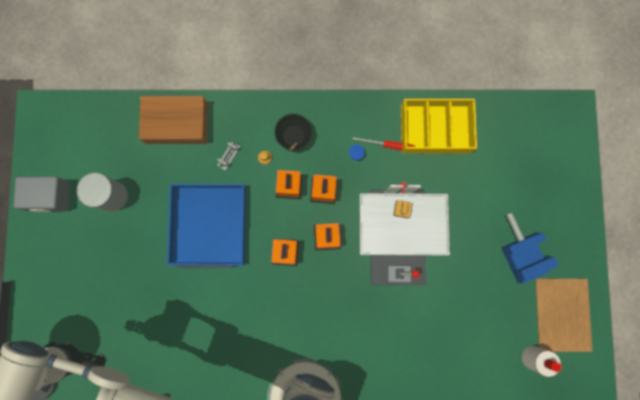

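View pics/scene0.png

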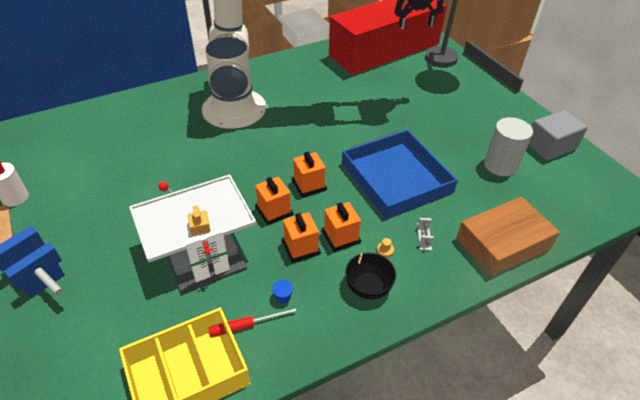

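```bash
cat > h.py <<'E'
import numpy as np, cv2
from scipy.spatial.transform import Rotation as R
from station import env, set_gripper, solve_ik, sensors, viewer, sign_off
def grab(n):
    p=viewer.camera_params(n); im=viewer.grab_frame(n); return im,p
def save(im,name): cv2.imwrite(f"pics/{name}.png",cv2.cvtColor(im,cv2.COLOR_RGB2BGR))
def cast(p,uv,z):
    "pixels (N,2) to world points on the plane of height z"
    f=200/np.tan(np.radians(p["fovy"])/2); uv=np.asarray(uv,float).reshape(-1,2)
    d=np.c_[(uv[:,0]-p["cx"])/f,-(uv[:,1]-p["cy"])/f,-np.ones(len(uv))]@p["view"][:3,:3]
    c=-p["view"][:3,:3].T@p["view"][:3,3]
    return c+d*((z-c[2])/d[:,2])[:,None]
def proj(p,X):
    f=200/np.tan(np.radians(p["fovy"])/2); q=p["view"][:3,:3]@X+p["view"][:3,3]
    return np.array([p["cx"]+f*q[0]/-q[2],p["cy"]-f*q[1]/-q[2]])
def hsv(im): return cv2.cvtColor(im,cv2.COLOR_RGB2HSV)
def mask(im,lo,hi): return cv2.inRange(hsv(im),np.array(lo),np.array(hi))
def rects(m,p,z,amin):
    "blobs of a mask as (centre, sides, yaw mod 90 deg in -45..45) on the plane z"
    out=[]
    for c in cv2.findContours(m,cv2.RETR_EXTERNAL,cv2.CHAIN_APPROX_NONE)[0]:
        if cv2.contourArea(c)<amin: continue
        w=cast(p,c,z)[:,:2]
        r=cv2.minAreaRect((w*1000).astype(np.float32))
        out.append((np.array(r[0])/1000,np.array(r[1])/1000,(r[2]+45)%90-45))
    return out
ORANGE=([4,150,90],[18,255,255])
def down(yaw): # tool z down, tool y (closing line) at yaw+90deg
    return (R.from_euler('z',yaw)*R.from_quat([1,0,0,0])).as_quat()
E
python3 - <<'E'
from h import *
im,p=grab("top")
for r in rects(mask(im,*ORANGE),p,.086,100): print("cov",np.round(r[0],3),np.round(r[1],3),round(r[2],1))
for r in rects(mask(im,[105,150,60],[125,255,255]),p,.05,100): print("blue",np.round(r[0],3),np.round(r[1],3),round(r[2],1))
for r in rects(mask(im,[0,0,190],[180,40,255]),p,.128,400): print("white",np.round(r[0],3),np.round(r[1],3),round(r[2],1))
for r in rects(mask(im,[0,180,120],[3,255,255])|mask(im,[174,180,120],[180,255,255]),p,.1,5): print("red",np.round(r[0],3),np.round(r[1],3),round(r[2],1))
for r in rects(mask(im,[15,90,90],[24,230,255]),p,.178,60): print("brass",np.round(r[0],3),np.round(r[1],3),round(r[2],1))
v=viewer.camera_params("wrist")["view"]; c=-v[:3,:3].T@v[:3,3]; s=sensors.observe()
T=R.from_quat(s["eef_rot"]); print("cam in tool",T.inv().apply(c-s["tool_pos"]),"dir",T.inv().apply(-v[2,:3]),"up",T.inv().apply(v[1,:3]))
print(T.as_matrix())
big=cv2.resize(im[170:300,150:470],None,fx=2.5,fy=2.5,interpolation=cv2.INTER_CUBIC); save(big,"topcrop")
E
```

```text
cov [0.441 0.063] [0.073 0.072] -4.0
cov [ 0.489 -0.067] [0.072 0.073] 3.5
cov [ 0.634 -0.056] [0.073 0.078] -5.2
cov [0.648 0.052] [0.073 0.078] -3.3
cov [0.852 0.414] [0.134 0.191] 0.1
blue [ 0.425 -0.686] [0.118 0.13 ] 23.1
blue [0.526 0.304] [0.244 0.229] 0.1
blue [ 0.753 -0.162] [0.044 0.045] -0.5
white [0.081 0.834] [0.111 0.054] 4.4
white [ 0.522 -0.289] [0.173 0.253] 0.1
red [ 0.113 -0.72 ] [0.029 0.019] -26.4
red [ 0.377 -0.325] [0.015 0.015] 0.1
red [ 0.765 -0.265] [0.047 0.013] -8.3
brass [ 0.265 -0.716] [0.195 0.144] 0.1
brass [ 0.56  -0.278] [0.045 0.044] -10.5
brass [0.709 0.117] [0.035 0.037] 0.1
brass [0.781 0.43 ] [0.07  0.026] -11.4
brass [0.823 0.389] [0.135 0.188] 0.1
cam in tool [ 7.08062937e-02  1.52416069e-04 -1.76477086e-01] dir [-2.80201573e-01 -5.69976789e-04  9.59941016e-01] up [9.59941036e-01 3.91405266e-04 2.80201811e-01]
[[-9.57439209e-01  2.88634478e-01 -5.47009472e-04]
 [ 2.88634980e-01  9.57438081e-01 -1.47262806e-03]
 [ 9.86764686e-05 -1.56783791e-03 -9.99998766e-01]]
```

View pics/topcrop.png

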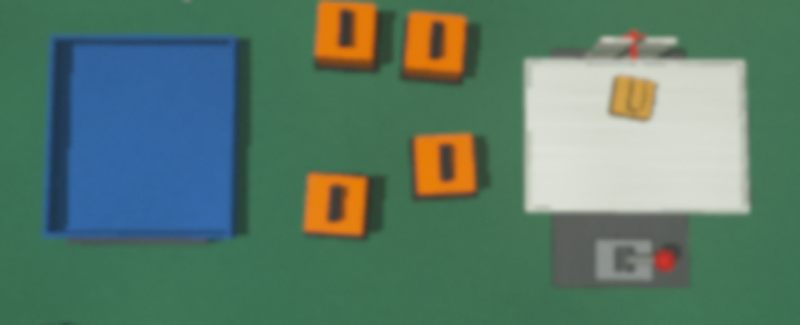

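```bash
cat >> h.py <<'E'
BIN=np.array([.526,.304]); PAN=np.array([.522,-.289]); ZT=.24
BRASS=([13,70,60],[28,255,255])
def locate(xy,z,col,side,name=None,n=2):
    "camera straight over xy, then the square nearest to it: (centre, sides, yaw rad)"
    for k in range(n):
        env.line_to([xy[0]+.0708,xy[1],ZT],vel=.35,attitude=down(np.pi)); env.dwell(.15)
        im,p=grab("wrist")
        if name: save(im,f"{name}_{k}")
        rs=[r for r in rects(mask(im,*col),p,z,300) if np.hypot(*(r[0]-xy))<.05]
        if not rs: raise RuntimeError("not seen")
        r=min(rs,key=lambda r:np.hypot(*(r[0]-xy))); xy=r[0]
        print("seen",np.round(xy,4),np.round(r[1],3),round(r[2],1))
        if abs(r[1]-side).max()>.008: print("ODD SIZE")
        if k==0 and n>1 and np.hypot(*(proj(p,np.r_[xy,z])-proj(p,np.r_[xy,0.])))<8: break
    return xy,np.radians(r[2])
def pick(xy,yaw,ztcp):
    q=down(np.pi+yaw); set_gripper(.45)
    env.line_to([*xy,ZT],vel=.35,attitude=q)
    hit=env.line_to([*xy,ztcp],vel=.15,until_force=15)
    set_gripper(0.); s=sensors.observe(); print("grip gap",round(s["finger_gap"],3),"F",round(s["gripper_force"],1),"hit",hit,"t",s["time_s"])
    env.line_to([*xy,ZT],vel=.2)
    return held()
def held():
    s=sensors.observe(); ok=s["finger_gap"]>.1; print("held",ok,round(s["finger_gap"],3),np.round(s["force"],1)); return ok
def place(xy,ztcp,yaw=np.pi):
    env.line_to([*xy,ZT],vel=.3,attitude=down(yaw)); ok=held()
    hit=env.line_to([*xy,ztcp],vel=.12,until_force=25)
    set_gripper(.45); env.line_to([*xy,ZT],vel=.3); print("placed, hit",hit,"t",round(sensors.observe()["time_s"],1)); return ok
E
python3 - <<'E'
from h import *
env.line_to([.173,.574,.24],vel=.2)
env.move_pose([.56,-.067,.24],down(np.pi))
xy,yaw=locate(np.array([.489,-.067]),.086,ORANGE,.068,"c1")
print(pick(xy,yaw,.089))
save(grab("wrist")[0],"c1_held")
E
```

```text
seen [ 0.4903 -0.0677] [0.068 0.068] 3.0
grip gap 0.002 F 0.0 hit False t 6.1
held False 0.001 [-0.1  0.4 -0.7]
False
```

View pics/c1_held.png

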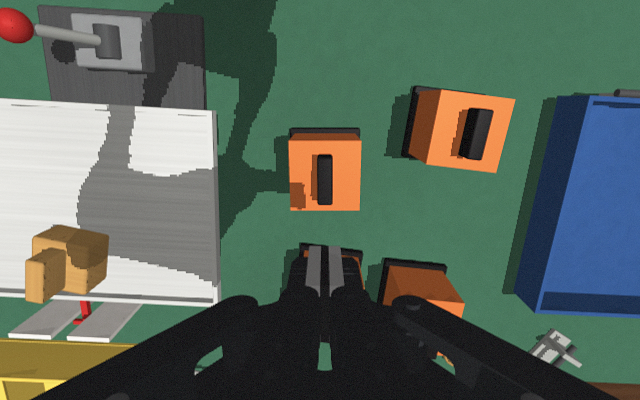

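Run:
```python
from h import *
s=sensors.observe(); print(s["tool_pos"],s["eef_rot"],s["force"])
print(cast(viewer.camera_params("wrist"),[[320,200]],.086))
```

```text
[ 0.48976542 -0.06765013  0.23817747] [-2.58790936e-02  9.99664057e-01  3.30939436e-04 -1.39178303e-03] [ 0.31423692 -0.39261177  0.08101071]
[[ 0.51367132 -0.07065827  0.086     ]]
```

Run:
```python
from h import *
set_gripper(.45)
im,p=grab("wrist")
for r in rects(mask(im,*ORANGE),p,.086,300): print(r)
print(proj(p,np.array([.4903,-.0677,.086])),proj(p,sensors.observe()["tool_pos"]))
env.line_to([.4898,-.0677,.089],vel=.15,until_force=15)
s=sensors.observe(); print(s["tool_pos"],s["force"],s["finger_gap"])
im,p=grab("wrist"); save(im,"c1_down"); print(proj(p,np.array([.4903,-.0677,.086])))
```

```text
(array([0.6035528, 0.0546127]), array([0.07275583, 0.03148185]), 37.819828033447266)
(array([ 0.62134161, -0.05548441]), array([0.06865501, 0.10147553]), -5.131134033203125)
(array([ 0.487112  , -0.06795822]), array([0.07399148, 0.06843022]), 2.9400272369384766)
(array([0.44117004, 0.05471995]), array([0.08658736, 0.06822747]), -4.125892639160156)
[324.48876286 175.44236063] [324.5190563  235.38564997]
[ 0.4904739  -0.0678539   0.09030976] [-0.48161115  0.03298818  0.84799843] 0.4521844274122386
[324.80300711 232.02885338]
```

View pics/c1_down.png

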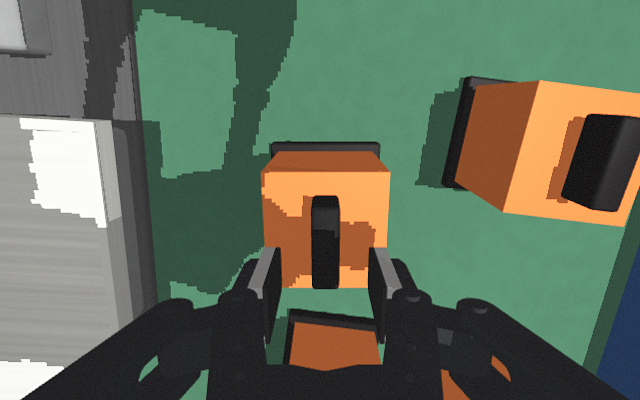

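Run:
```python
from h import *
x,y=.4903,-.0677
h=env.line_to([x,y,.045],vel=.03,until_force=6)
s=sensors.observe(); print(h,s["tool_pos"],s["force"],s["finger_gap"],s["time_s"])
im,p=grab("wrist"); save(im,"c1_down2"); print(proj(p,np.array([.4903,-.0677,.086])))
```

```text
True [ 0.49015972 -0.06769465  0.05081703] [-0.44881846 -0.21072937  4.79367599] 0.45360210086991637 9.9167
[324.49902969 265.24049024]
```

View pics/c1_down2.png

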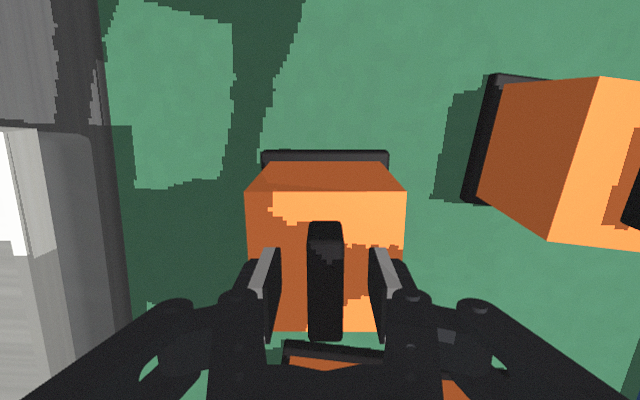

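Run:
```python
from h import *
x,y=.4903,-.0677
env.line_to([x,y,.065],vel=.1); set_gripper(.25)
h=env.line_to([x,y,.045],vel=.03,until_force=6)
s=sensors.observe(); z=s["tool_pos"][2]; print(h,s["tool_pos"],s["force"],s["finger_gap"],s["time_s"])
env.line_to([x,y,z+.004],vel=.1); set_gripper(0)
s=sensors.observe(); print(s["finger_gap"],s["gripper_force"],s["force"])
env.line_to([x,y,.24],vel=.2); held()
im,p=grab("wrist"); save(im,"c1_up")
```

```text
True [ 0.49049209 -0.06771188  0.05224771] [-0.40125926  0.51320145  4.17017588] 0.2472865925636603 11.0583
0.1466120878980938 59.85416293144226 [-0.05617175  0.85031543  0.99158318]
held True 0.145 [ 0.6 -0.6 -1.6]
```

View pics/c1_up.png

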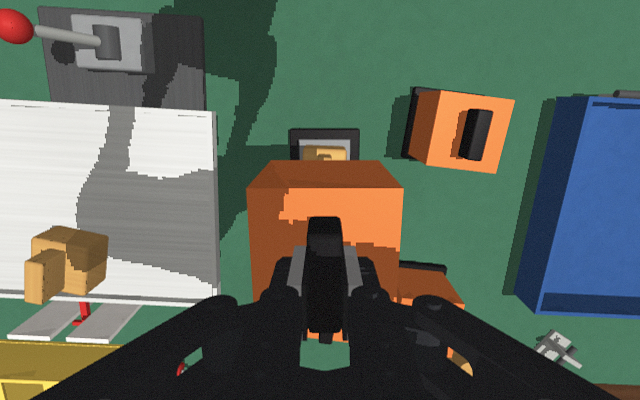

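```bash
cat >> h.py <<'E'
def pick(xy,yaw,face):
    q=down(np.pi+yaw); set_gripper(.3)
    env.line_to([*xy,ZT],vel=.35,attitude=q)
    hit=env.line_to([*xy,face-.030],vel=.15,until_force=15)
    set_gripper(0.); s=sensors.observe(); print("grip gap",round(s["finger_gap"],3),"hit",hit,"t",round(s["time_s"],1))
    env.line_to([*xy,ZT],vel=.2)
    return held()
def place(xy,ztcp,yaw=np.pi):
    env.line_to([*xy,ZT],vel=.3,attitude=down(yaw)); ok=held()
    if not ok: raise RuntimeError("lost it")
    hit=env.line_to([*xy,ztcp],vel=.12,until_force=25); print("end gap",round(sensors.observe()["finger_gap"],3))
    set_gripper(.35); env.line_to([*xy,ZT],vel=.3); print("placed, hit",hit,"t",round(sensors.observe()["time_s"],1))
BINS=[BIN+np.array(d) for d in ((.055,.051),(-.055,.051),(.055,-.051),(-.055,-.051))]
PANS=[PAN+np.array(d) for d in ((.040,-.080),(.040,.085),(-.042,-.080),(-.042,.080))]
def weight(xy,i,name=None):
    xy,yaw=locate(xy,.052,BRASS,.046,name)
    if not pick(xy,yaw,.052): raise RuntimeError("no grip")
    place(PANS[i],.130-.010*(i+2)+.002+.002)
def cover(xy,i,name=None):
    xy,yaw=locate(xy,.086,ORANGE,.068,name)
    if not pick(xy,yaw,.086): raise RuntimeError("no grip")
    place(BINS[i],.052); return xy
E
python3 - <<'E'
from h import *
place(BINS[0],.052)
weight(np.array([.490,-.0677]),0,"w1")
save(grab("scene")[0],"s1")
E
```

```text
held True 0.149 [ 1.3 -0.1 -0.8]
end gap 0.144
placed, hit False t 17.0
seen [ 0.4905 -0.0684] [0.045 0.046] 0.1
grip gap 0.148 hit False t 21.0
held True 0.148 [-0.3 -0.5 -5.5]
held True 0.146 [-0.4 -0.2 -4.5]
end gap 0.149
placed, hit False t 25.5
```

View pics/s1.png

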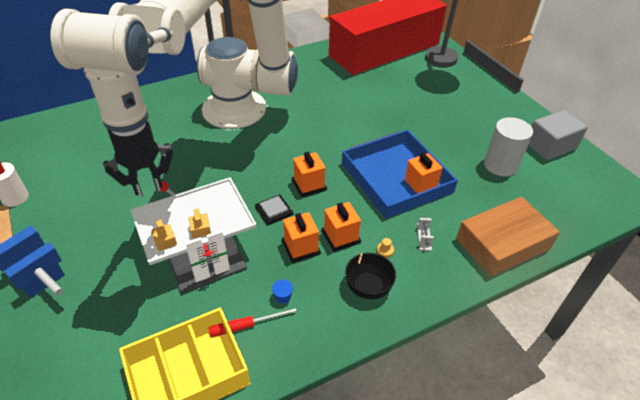

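```bash
sed -i 's/: print("ODD SIZE")/: raise RuntimeError("odd size")/' h.py
python3 - <<'E'
from h import *
xy=cover(np.array([.634,-.056]),1,"c2")
weight(xy,1,"w2")
im,p=grab("top")
for r in rects(mask(im,*ORANGE),p,.086,100)[:6]: print("cov",np.round(r[0],3),np.round(r[1],3),round(r[2],1))
E
```

```text
seen [ 0.6382 -0.0567] [0.068 0.068] -5.2
grip gap 0.146 hit False t 29.1
held True 0.148 [ 0.8  0.3 -1.9]
held True 0.145 [ 0.1  0.1 -1.2]
end gap 0.146
placed, hit False t 34.6
seen [ 0.6382 -0.0575] [0.046 0.046] -6.0
grip gap 0.146 hit False t 38.8
held True 0.149 [ 0.6  0.9 -5.1]
held True 0.148 [ 1.   0.2 -5.1]
end gap 0.148
placed, hit False t 43.0
cov [0.444 0.062] [0.073 0.072] -4.0
cov [0.47  0.349] [0.063 0.078] 0.1
cov [0.578 0.349] [0.067 0.079] 0.1
cov [0.648 0.052] [0.073 0.078] -3.6
cov [0.852 0.414] [0.134 0.192] 0.1
```

Run:
```python
from h import *
xy=cover(np.array([.650,.052]),2,"c3")
weight(xy,2,"w3")
im,p=grab("top"); save(im[150:300,150:470],"t3")
for r in rects(mask(im,*ORANGE),p,.086,100)[:6]: print("cov",np.round(r[0],3),np.round(r[1],3),round(r[2],1))
```

```text
seen [0.6525 0.0529] [0.068 0.068] -3.3
grip gap 0.147 hit False t 46.5
held True 0.146 [ 0.1  0.1 -2. ]
held True 0.145 [ 0.3 -0.4 -1.6]
end gap 0.147
placed, hit False t 51.2
seen [0.6524 0.0532] [0.045 0.045] -1.0
grip gap 0.145 hit False t 54.7
held True 0.147 [ 1.1  0.3 -5.2]
held True 0.149 [ 0.1  0.3 -4.4]
end gap 0.149
placed, hit False t 60.0
cov [0.444 0.062] [0.073 0.072] -4.2
cov [0.47  0.349] [0.063 0.079] 0.1
cov [0.578 0.249] [0.067 0.074] 0.1
cov [0.578 0.349] [0.067 0.079] 0.1
cov [0.852 0.414] [0.134 0.192] 0.1
```

Run:
```python
from h import *
xy=cover(np.array([.443,.062]),3,"c4")
weight(xy,3,"w4")
env.line_to([.40,-.10,.24],vel=.3); env.dwell(.5)
im,p=grab("scene"); save(cv2.resize(im[140:310,100:470],None,fx=2.1,fy=2.1,interpolation=cv2.INTER_CUBIC),"s4")
im,p=grab("top")
for r in rects(mask(im,*ORANGE),p,.086,100)[:6]: print("cov",np.round(r[0],3),np.round(r[1],3),round(r[2],1))
```

```text
seen [0.4443 0.0634] [0.068 0.068] -4.1
grip gap 0.148 hit False t 63.8
held True 0.151 [-0.3 -0.2 -1.3]
held True 0.148 [-1.1 -0.4 -1.5]
end gap 0.148
placed, hit False t 68.5
seen [0.4431 0.0644] [0.046 0.046] -2.1
grip gap 0.148 hit False t 71.8
held True 0.149 [ 0.2  0.2 -5.2]
held True 0.153 [ 1.1 -0.1 -4.5]
end gap 0.15
placed, hit False t 76.5
cov [0.471 0.249] [0.063 0.073] 0.1
cov [0.47  0.349] [0.063 0.079] 0.1
cov [0.578 0.249] [0.067 0.074] 0.1
cov [0.578 0.348] [0.067 0.08 ] 0.1
cov [0.852 0.414] [0.134 0.191] 0.1
```

View pics/s4.png

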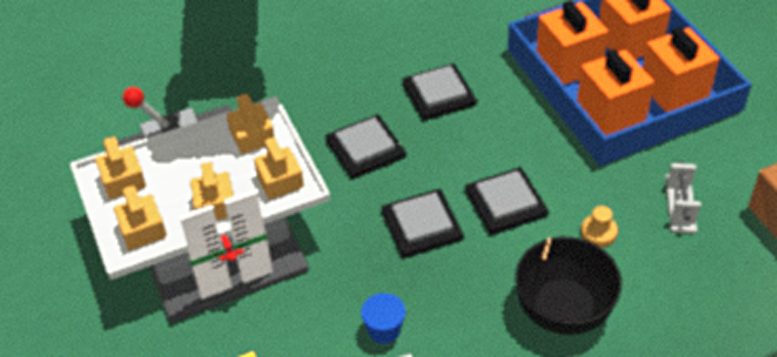

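```bash
cat >> h.py <<'E'
def ray(p,uv):
    a,b=cast(p,[uv],0.)[0],cast(p,[uv],.3)[0]; return a,(b-a)/np.linalg.norm(b-a)
def tip():
    rs=[]
    for n,x0 in (("scene",(120,150,200,215)),("top",(370,250,450,290))):
        im,p=grab(n); u0,v0,u1,v1=x0
        m=(mask(im,[0,150,90],[5,255,255])|mask(im,[172,150,90],[180,255,255]))[v0:v1,u0:u1]
        c=max(cv2.findContours(m,cv2.RETR_EXTERNAL,cv2.CHAIN_APPROX_NONE)[0],key=cv2.contourArea)
        (u,v),r=cv2.minEnclosingCircle(c); print(n,round(u+u0,1),round(v+v0,1),round(r,1)); rs.append(ray(p,(u+u0,v+v0)))
    (a,d),(b,e)=rs; t=np.linalg.lstsq(np.c_[d,-e],b-a,rcond=None)[0]
    P,Q=a+d*t[0],b+e*t[1]; print("tip",np.round((P+Q)/2,4),"miss",round(np.linalg.norm(P-Q),4)); return (P+Q)/2
E
python3 - <<'E'
from h import *
tip()
E
```

```text
scene 163.0 186.0 4.5
top 415.5 273.5 3.8
tip [ 0.3766 -0.3243  0.1057] miss 0.0002
```

Run:
```python
from h import *
set_gripper(0.)
env.line_to([.377,-.385,.24],vel=.3,attitude=down(np.pi))
h0=env.line_to([.377,-.385,.055],vel=.15,until_force=10)
h=env.line_to([.377,-.262,.055],vel=.05,until_force=12)
s=sensors.observe(); print(h0,h,s["tool_pos"],s["force"],s["time_s"])
env.line_to([.377,s["tool_pos"][1]-.02,.055],vel=.1)
env.line_to([.377,s["tool_pos"][1]-.02,.24],vel=.2)
env.line_to([.40,-.10,.24],vel=.3)
tip()
im,p=grab("scene"); save(cv2.resize(im[150:310,110:270],None,fx=3.5,fy=3.5,interpolation=cv2.INTER_CUBIC),"s5")
```

```text
False True [ 0.37683994 -0.27731208  0.05476863] [ 1.10711931 -4.96498353  1.65616092] 82.6417
scene 190.5 177.8 5.0
top 390.5 273.5 2.9
tip [ 0.3765 -0.2511  0.1039] miss 0.0004
```

View pics/s5.png

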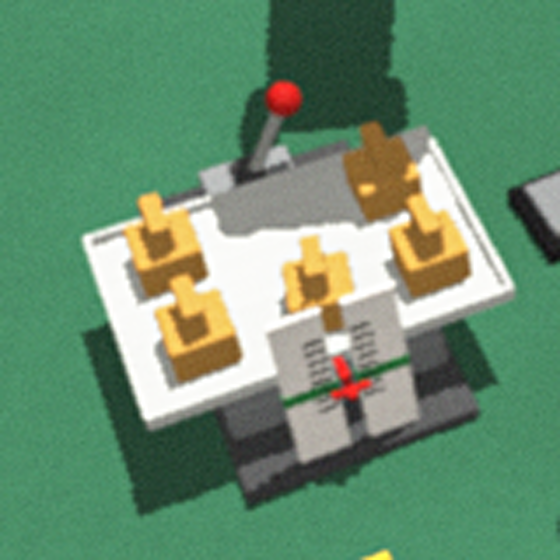

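```bash
python3 -c "
from h import *
env.dwell(.5); print(sign_off())"
```

```text
the job is handed in; nothing more can be done
None
```

The job is handed in at about 85 s of the 210 s: all four weights joined the one ballast on the pan, the pointer sits at the green band, the four covers are in the bin, and the lever is over to its stop; `sign_off()` gave no verdict, so this rests on the final pictures.

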